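# Slide the batch marker round the bent rail to its stop

## Task

The tray of biscuits is baked: hold the batch marker by its black knob and, keeping it upright, slide it along the bent steel rod round both corners, then with it push the blue keeper sleeve gently until the sleeve is fully home against its stop. Let go and leave the marker hanging there against the sleeve. Feel your way, turning the collar with the rod and never forcing or jamming it; do not touch the rod or sleeve with the gripper, and leave the tray, tub and jar where they stand.

Things in the scene. Friction and masses are not known exactly. Their poses are not given: they have to be found in the camera images.
- rail: Bent steel rod, 10 mm thick, level, centre line 120 mm above the counter, a post with a round foot (56 mm) at each end. Does not move. Origin: on the counter below the point where the first straight leg ends and the first bend begins; z up. In this frame the first leg lies on x = 0, from the start post at y = +165 mm to y = 0.
- first_bend (a point): Point on the rod's centre line, above the rail's origin, same axes, where the first leg ends. From here the rod bends to +x by about 55 deg (bend radius 30 mm), runs about 105 mm, bends back by about 55 deg and ends in a leg of about 130 mm roughly along -y. Hand bent: bends are off by up to 10 deg, the middle leg kinked by up to 12 deg; the true course must be felt or seen.
- marker: 70 to 120 g, threaded on the rod: brass collar (bore 16 mm, so 3 mm play all round; outside 25; 14 long along its x axis), round black knob (20 mm wide, 20 to 54 above the origin), orange biscuit tag below (42 wide, to 65 below). Origin: bore's centre; z up, x along it. Starts on the first leg. Let go, it hangs knob up. Held askew it jams, with contact forces 2 to 3 times the push felt.
- keeper_face (a point): On the last leg's centre line: centre of the face, met by the marker, of the blue keeper sleeve (28 mm thick, 22 mm long). Its x axis points along the leg, the way the sleeve is pushed. With the collar touching the sleeve, the marker's origin is about 7 mm before this point and up to 3 mm off the line.
- keeper (a joint): How far the sleeve is pushed, in m: 0 at the start, 0.012 fully home against the stop (small dark collar behind it). About 4 N of friction; stays where it is left.
- tray: Bystander: dark baking tray with biscuits, 200 x 260 x 22 mm; origin under its centre.
- tub: Bystander: open steel tub with two wooden spoon handles sticking out, 110 x 170 x 90 mm; origin under its centre.
- jar: Bystander: amber jar with a white lid, 66 mm in diameter, 85 mm tall; origin under its centre.

How it is judged:
By the outcome, as a careful person would: the job done as asked, in the order asked, and still so for the second after the job is handed in, with the robot touching nothing.
It also fails if it takes over 67 s, if anything falls off the work surface, if the arm or the gripper's body presses on something with over 40 N, if the wrist force passes 120 N, or if a joint passes its speed limit or range.

## Robot

A 6-joint arm with a two-finger parallel gripper is mounted at the origin on the work surface. World frame = base frame: x ahead of the robot, y to its left, z up, the work surface at z = 0. Lengths are in m, angles in rad, forces in N, time in s.
With the tool pointing down it reaches from about 0.4 to 0.825 m from the base axis. Payload 7 kg.
Tool frame: the origin (TCP) lies between the finger pads; the fingertips stand arm.nose_length ahead of it and the grasp point (between the pads) is the TCP (arm.nose_length is the distance from the TCP to the fingertips, in m); x points along the fingers, z is the direction in which the jaws open and shut, and the axes are right-handed (so a half turn about x gives the same grasp; the last joint's range is limited). The gripper opens to 88 mm and grips with 3 to 60 N. Pads are 19 mm wide; open, the fingers measure 130 mm over their backs; the gripper's body (78 mm by 193 mm) begins 47 mm behind the grasp point.
Start: joints at [1.492, 0.359, 0.012, 0, -1.224, -0.288], TCP at [0.242, 0.63, 0.246] pointing down, gripper open.
Joint ranges: [-3.07, 3.07], [-1.43, 2.12], [-1.02, 1.25], [-3.03, 1.67], [-3.05, -0], [-3.03, 3.03]. Speed limits (rad/s): [2.39, 2.39, 3.01, 3.14, 3.14, 3.14].

## Interface

Orientations are given as [roll, pitch, yaw] about the fixed x, y, z axes, in that order (R = Rz(yaw) Ry(pitch) Rx(roll)).
In Python, from station import arm, viewer, spotter gives the robot as it stands.
- The arm moves only by the shell command python3 -m handwheel 'ROWS' [FORCE]. ROWS is a JSON object of lists of equal length, an entry for each row: "gripper": the gripper command: -1 is shut, 1 is fully open, values between are in proportion; "travel": the shift along the world's x, y, z each as a share of 500 mm, from -1 to 1, a list of three; "spin": the turn about the world's z as a share of 45 degrees, from -1 to 1. A call has 1 to 20 rows; each row is the pose to reach, as a shift and turn from the pose commanded when the call began; what a row does not reach only later rows make up. A row lasts 1/10 s, in which the tool goes at most 50 mm and 8.59 degrees, less where a joint would pass 70% of its speed; a pose out of reach is approached as far as the arm can. A call with a number of a shift or a turn outside -1 to 1 is refused whole. A call with a gripper value outside its range is refused whole. The fingers move at their own pace and stop on an object; FORCE is the grip in N (left out, the last holds). Time passes only in rows, so rows that repeat a pose let the fingers close. It gives the time, the measured TCP pose, the force and the opening at its end, in the units of the state.
- arm.get_state(): the state, without advancing time (a new reading comes with each control period).
- viewer.grab_frame(name): name is "scene" or "top" or "wrist"; returns a dict with "pixels" (420x560x3 uint8, blue, green, red), "fx", "fy", "cx", "cy" (pixels), "eye" and "attitude" of the camera in the world. Camera axes: x right, y down, z forward; pixel columns grow to the right and rows downward; lengths in m; the calibration is good to about 2 mm. The wrist camera is an equidistant fisheye: a pixel r from the principal point sees the ray r / f radians off the axis. A picture is of the moment at which its call begins. There is no depth.
- arm.job_done(): hands the job in, once; it reports no verdict.
Trained networks look in the newest picture that a camera, given by its name, has taken for a name from the list of things; names that differ only in an ending like _2 or _b are one class to them, and where a whole thing is asked for, a point or a joint stands for the part that bears it (a point fixed in the world has none). Each returns a list of dicts, best first, with "conf" (0 to 1); they miss things now and then, are a little off and sometimes report something else, mostly with a low value. They report only what shows in the picture. A call takes as long as a camera call.
- spotter.spot_in(camera, label): "rect" ([left, top, right, bottom] in pixels, round what is visible of it).
- spotter.tip_of(camera, label): "at" ([column, row] in pixels: a listed point, or the origin of a listed thing).
The state is a dict: "t": time; "q": joint angles; "qd": joint speeds; "joint_efforts": joint torques, N m; "eef_pos": TCP position; "ee_rot": TCP orientation; "force": force on the tool from outside, world axes, zero at the start; "moment": the same for the moment, N m; "width": finger opening in m.
Only numpy, scipy, OpenCV 4.12 (cv2) and the standard library are available. Lean on these libraries where they do the work, as an engineer would, in place of code of your own. Each camera call takes 0.05 s, during which the arm holds its last target.

## Working session

There is one attempt and no reset: what is moved stays moved. The work goes in short steps, Python scripts to look and compute and a shell command to move; the robot and the scene stay as the last step left them, time stands still between calls to the robot, and variables do not carry over. Pictures are saved under pics/ and viewed, and the job is handed in when it is done.

```bash
ls; mkdir -p pics; python3 - <<'E'
from station import arm, viewer, spotter
import cv2
s=arm.get_state(); print(s, arm.nose_length)
for c in ["scene","top","wrist"]:
    f=viewer.grab_frame(c); cv2.imwrite(f"pics/{c}0.png",f["pixels"]); print(c,{k:v for k,v in f.items() if k!="pixels"})
    for l in ["rail","first_bend","marker","keeper_face","tray","tub","jar"]:
        try: print(l,"tip",spotter.tip_of(c,l)[:2],"rect",spotter.spot_in(c,l)[:2])
        except Exception as e: print(l,e)
E
```

```text
pics
{'t': 0.0, 'q': array([ 1.49208149e+00,  3.59407294e-01,  1.10753229e-02, -3.47153459e-04,
       -1.22409053e+00, -2.88101444e-01]), 'qd': array([ 0.00031461,  0.00098436, -0.00035009, -0.00036974, -0.00183736,
       -0.00067558]), 'joint_efforts': array([-2.32460166e-03, -5.82707226e+01,  2.93048573e+01,  6.99697763e+00,
        6.84289495e-03, -1.66046525e-04]), 'eef_pos': array([0.24194515, 0.6296703 , 0.24461716]), 'ee_rot': array([ 0.09007539,  1.56913772, -1.84765545]), 'force': array([-0.5196387 ,  0.70290886,  0.37488203]), 'moment': array([ 0.00489176, -0.03863919, -0.01420272]), 'width': 0.08765585360966092} 0.019
scene {'fx': 444.45944025568434, 'fy': 444.45944025568434, 'cx': 279.3718529494059, 'cy': 206.40750317271153, 'eye': array([ 0.91779375, -0.38604501,  0.49961905]), 'attitude': array([-2.20603719,  0.02166012,  0.68801882])}
rail tip [] rect [{'rect': [128.9, 146.0, 286.1, 416.4], 'conf': 0.81}]
first_bend tip [{'at': [212.4, 188.6], 'conf': 0.77}] rect [{'rect': [127.1, 145.9, 289.8, 410.2], 'conf': 0.87}]
marker tip [{'at': [253.1, 160.0], 'conf': 0.89}] 
[... 1452 characters left out ...]
[{'at': [257.9, 158.1], 'conf': 0.68}] rect [{'rect': [197.6, 112.9, 320.4, 207.9], 'conf': 0.78}]
tub tip [{'at': [362.4, 287.3], 'conf': 0.98}] rect [{'rect': [323.8, 255.6, 414.6, 315.1], 'conf': 0.76}]
jar tip [{'at': [272.1, 284.0], 'conf': 0.63}] rect [{'rect': [258.2, 267.6, 288.0, 302.6], 'conf': 0.83}]
wrist {'fx': 325.19226210127806, 'fy': 325.19226210127806, 'cx': 275.55624165566604, 'cy': 205.33394282482743, 'eye': array([0.32006041, 0.59907004, 0.38449317]), 'attitude': array([ 2.83009955e+00, -6.64641993e-04, -1.93729074e+00])}
rail tip [] rect []
first_bend tip [] rect []
marker tip [] rect []
keeper_face tip [] rect []
tray tip [] rect []
tub tip [] rect []
jar tip [] rect []
```

View pics/scene0.png

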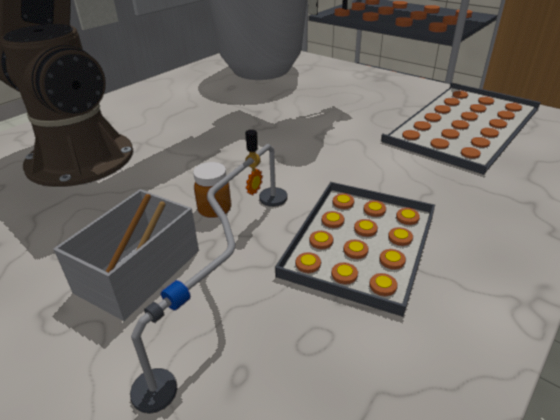

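View pics/top0.png

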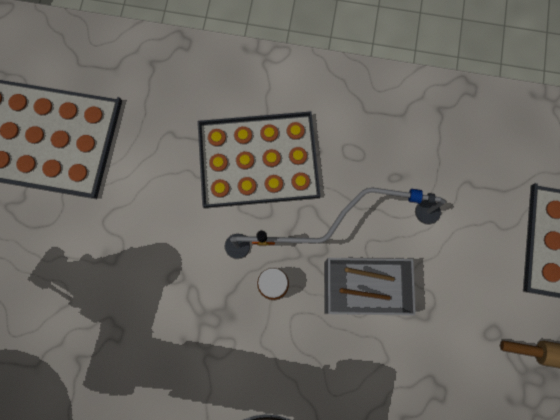

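The scene view shows the marker at (252,160) on the first leg and the blue sleeve at (176,295). In the top view the rod runs from (238,240), bends near (325,240) and (370,190), and meets the sleeve at (417,196). Next I'll map the rod.

```bash
cat > h.py <<'E'
import numpy as np, cv2
from scipy.spatial.transform import Rotation as Ro
from station import arm, viewer, spotter
def R(a): return Ro.from_euler('xyz',a).as_matrix()
def ray(f,u,v,fish=False):
    x=(u-f['cx'])/f['fx'];y=(v-f['cy'])/f['fy']
    if fish:
        r=np.hypot(x,y); s=np.sin(r)/r if r>1e-9 else 1; d=np.array([x*s,y*s,np.cos(r)])
    else: d=np.array([x,y,1.])
    return R(f['attitude'])@d
def onz(f,u,v,z,fish=False):
    d=ray(f,u,v,fish); e=np.array(f['eye']); return e+d*(z-e[2])/d[2]
def proj(f,P,fish=False):
    c=(np.atleast_2d(P)-f['eye'])@R(f['attitude'])
    if fish:
        r=np.hypot(c[:,0],c[:,1]); th=np.arctan2(r,c[:,2]); k=th/np.maximum(r,1e-9); q=c[:,:2]*k[:,None]
    else: q=c[:,:2]/c[:,2:]
    return np.c_[q[:,0]*f['fx']+f['cx'],q[:,1]*f['fy']+f['cy']]
def rect(f,z,x0,x1,y0,y1,mm=1.,fish=False):
    # image: col -> world y decreasing... col = (y1-y)/mm , row = (x1-x)/mm
    W=int((y1-y0)*1000/mm);H=int((x1-x0)*1000/mm)
    cc,rr=np.meshgrid(np.arange(W),np.arange(H))
    P=np.c_[(x1-rr*mm/1000).ravel(),(y1-cc*mm/1000).ravel(),np.full(W*H,z)]
    p=proj(f,P,fish).astype(np.float32)
    return cv2.remap(f['pixels'],p[:,0].reshape(H,W),p[:,1].reshape(H,W),cv2.INTER_CUBIC)
E
python3 - <<'E'
from h import *
f=viewer.grab_frame("top"); s=viewer.grab_frame("scene")
for n,p in dict(start=(238,240),mark=(258,236),b1=(325,240),b2=(370,190),kf=(409,194),rb=(318.7,239.8)).items(): print(n,onz(f,*p,.12).round(4))
for n,p in dict(mark=(253.1,160),fb=(212.4,188.6),kf=(185.2,289.6)).items(): print('s',n,onz(s,*p,.12).round(4))
for n,p,z in [('tray',(257.9,158.1),0),('tub',(362.4,287.3),0),('jar',(272,284),0)]: print(n,onz(f,*p,z).round(3))
a=rect(f,.12,.25,.5,-.3,.15,.6); b=rect(s,.12,.25,.5,-.3,.15,.6)
for im in (a,b):
  for k in range(0,450,50): cv2.line(im,(int(k/.6),0),(int(k/.6),4),(0,0,255),1); 
  for k in range(0,250,50): cv2.line(im,(0,int(k/.6)),(4,int(k/.6)),(0,0,255),1)
cv2.imwrite("pics/rt.png",a); cv2.imwrite("pics/rs.png",b)
E
```

```text
start [0.4477 0.1325 0.12  ]
mark [0.4622 0.0955 0.12  ]
b1 [ 0.4769 -0.0348  0.12  ]
b2 [ 0.5916 -0.1078  0.12  ]
kf [ 0.5968 -0.1854  0.12  ]
rb [ 0.4752 -0.0226  0.12  ]
s mark [0.4659 0.0812 0.12  ]
s fb [ 0.474  -0.0207  0.12  ]
s kf [ 0.6011 -0.1851  0.12  ]
tray [0.656 0.137 0.   ]
tub [ 0.408 -0.138  0.   ]
jar [0.381 0.055 0.   ]
```

```bash
python3 - <<'E'
from h import *
f=viewer.grab_frame("top"); s=viewer.grab_frame("scene")
x0,x1,y0,y1=.40,.66,-.30,.18
for n,g in (('t',f),('s',s)):
  im=rect(g,.12,x0,x1,y0,y1,.6)
  for y in np.arange(y0,y1,.05):
    c=int((y1-y)*1000/.6); cv2.line(im,(c,0),(c,6),(0,0,255),1); cv2.putText(im,f"{y*1000:.0f}",(c,16),0,.35,(0,0,255),1)
  for x in np.arange(x0,x1,.05):
    c=int((x1-x)*1000/.6); cv2.line(im,(0,c),(6,c),(0,0,255),1); cv2.putText(im,f"{x*1000:.0f}",(8,c),0,.35,(0,0,255),1)
  cv2.imwrite(f"pics/r2{n}.png",im)
E
```

```text
(no output)
```

View pics/r2t.png

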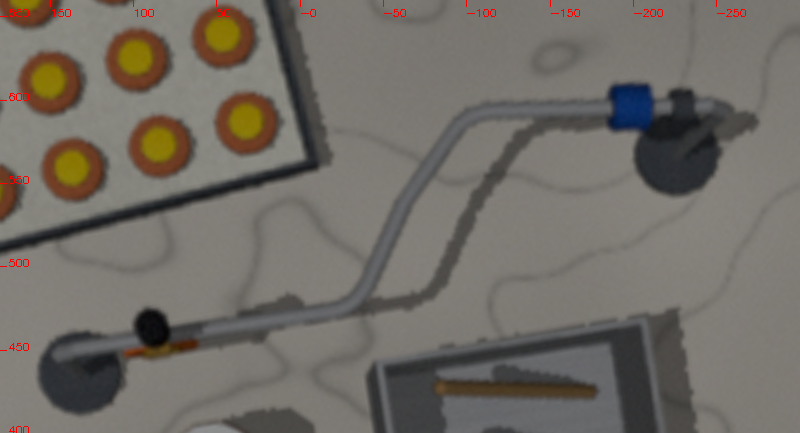

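View pics/r2s.png

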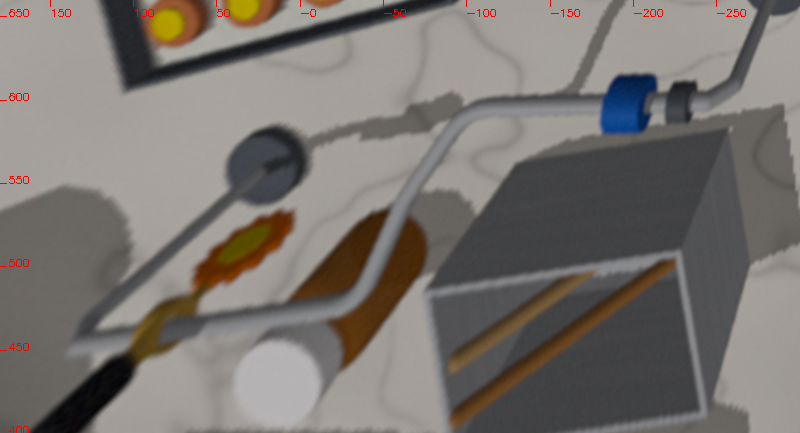

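```bash
python3 - <<'E'
from h import *
import pickle
f=viewer.grab_frame("top"); s=viewer.grab_frame("scene"); pickle.dump((f,s),open('f.pkl','wb'))
st=arm.get_state(); print(st['t'], R(st['ee_rot']).round(3))
t=f['pixels']; c=t[215:260,225:300]; cv2.imwrite('pics/k1.png',cv2.resize(c,None,fx=8,fy=8,interpolation=cv2.INTER_CUBIC))
c=s['pixels'][115:205,220:290]; cv2.imwrite('pics/k2.png',cv2.resize(c,None,fx=6,fy=6,interpolation=cv2.INTER_CUBIC))
x0,x1,y0,y1=.44,.63,-.28,.02
for n,g in (('t',f),('s',s)):
  im=rect(g,.12,x0,x1,y0,y1,.375)
  for y in np.arange(y0,y1,.02):
    q=int((y1-y)*1000/.375); cv2.line(im,(q,0),(q,506),(0,0,255) ,1); cv2.putText(im,f"{y*1000:.0f}",(q,10),0,.35,(0,0,255),1)
  for x in np.arange(x0,x1,.02):
    q=int((x1-x)*1000/.375); cv2.line(im,(0,q),(800,q),(0,0,255),1); cv2.putText(im,f"{x*1000:.0f}",(0,q),0,.35,(0,0,255),1)
  cv2.imwrite(f"pics/r3{n}.png",im)
E
```

```text
2.55 [[ 0.     0.933 -0.359]
 [ 0.    -0.359 -0.933]
 [-1.     0.    -0.   ]]
```

View pics/k1.png

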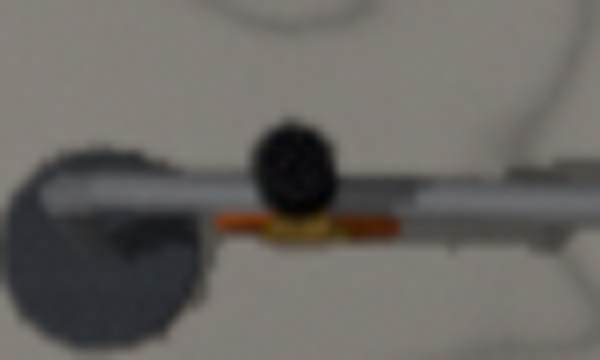

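View pics/k2.png

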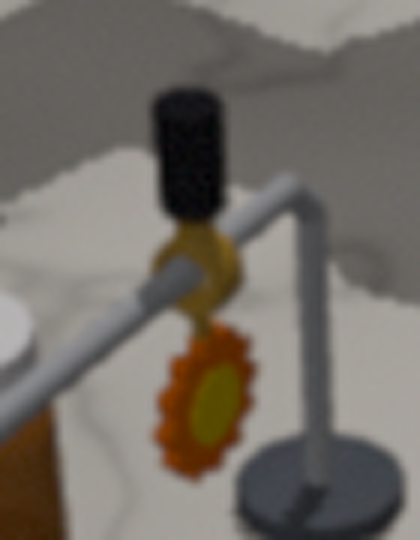

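View pics/r3t.png

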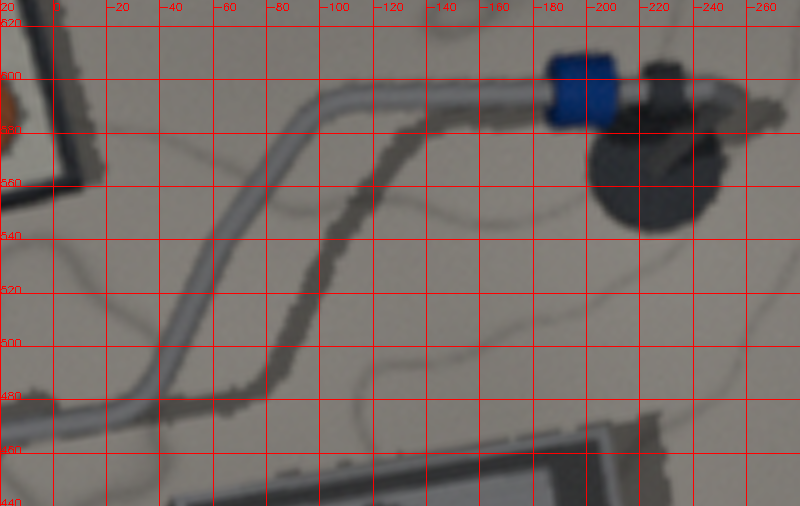

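View pics/r3s.png

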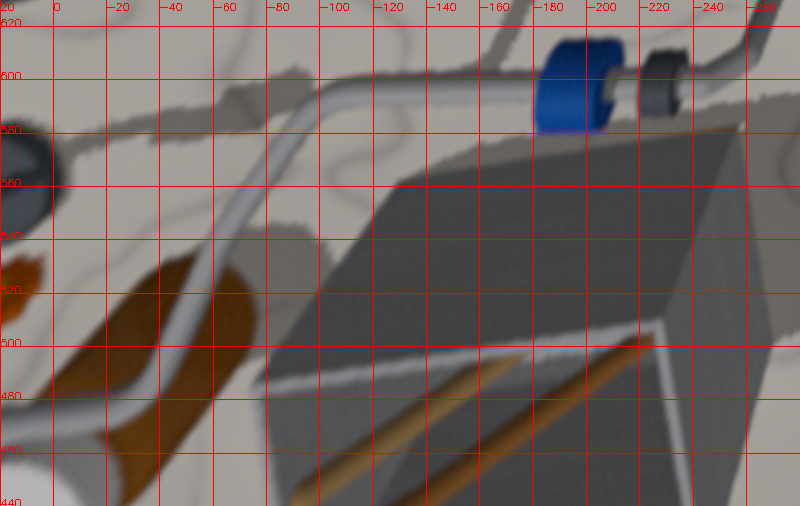

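```bash
python3 - <<'E'
from h import *
import pickle
f,s=pickle.load(open('f.pkl','rb'))
for z in (.168,.171,.174): print(onz(f,261.6,234.6,z).round(4),onz(s,251.2,131.3,z).round(4))
print(onz(f,225+300/8,215+230/8,.117), onz(s,220+199/6,115+222/6,.137))
# spoon tops
print(arm.get_state()['eef_pos'])
E
```

```text
[0.4592 0.0859 0.168 ] [0.4585 0.0888 0.168 ]
[0.4587 0.0857 0.171 ] [0.4626 0.0845 0.171 ]
[0.4583 0.0855 0.174 ] [0.4668 0.0802 0.174 ]
[0.44908149 0.08425972 0.117     ] [0.46873074 0.0796343  0.137     ]
[0.24210012 0.63008646 0.24557718]
```

```bash
python3 -m handwheel '{"gripper":[1,1,1,1,1,1,1,1,1,1,1,1,1,1],"travel":[[0.434,-1,0],[0.434,-1,0],[0.434,-1,0],[0.434,-1,0],[0.434,-1,0],[0.434,-1,0],[0.434,-1,0],[0.434,-1,0],[0.434,-1,0],[0.434,-1,0],[0.434,-1,0],[0.434,-1,0],[0.434,-1,0],[0.434,-1,0]],"spin":[0.444,0.444,0.444,0.444,0.444,0.444,0.444,0.444,0.444,0.444,0.444,0.444,0.444,0.444]}'
python3 - <<'E'
from h import *
f=viewer.grab_frame("wrist"); cv2.imwrite("pics/w1.png",f["pixels"])
print(spotter.tip_of("wrist","marker")[:2],spotter.spot_in("wrist","marker")[:2])
s=arm.get_state(); print(s['t'],s['q'].round(3),s['eef_pos'],s['force'])
kp=proj(f,[[.459,.0865,.171],[.459,.0865,.137],[.457,.0865,.12]],True);print(kp)
E
```

```text
t: 3.95
eef_pos: [0.459, 0.1305, 0.2456]
ee_rot: [2.61, 1.571, 1.021]
force: [-0.3, -0.3, 0.3]
width: 0.0876
[{'at': [325.6, 198.8], 'conf': 0.78}] [{'rect': [296.7, 178.7, 352.6, 232.8], 'conf': 0.6}]
4.1 [ 0.692  0.028 -0.408 -0.    -1.135  0.863] [0.45880162 0.13111296 0.24559594] [-0.70614406  0.28811142  0.22992252]
[[335.68138776 223.9972018 ]
 [328.37597411 208.87580199]
 [325.25446133 204.82288084]]
```

View pics/w1.png

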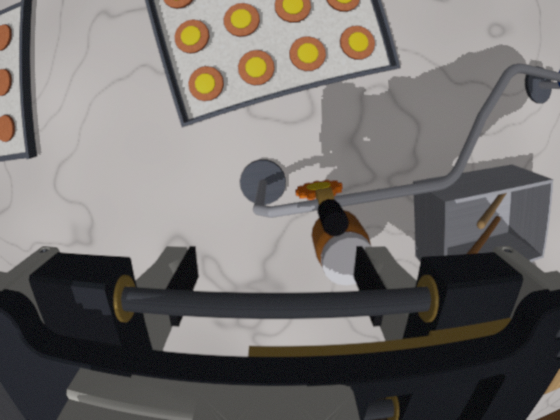

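```bash
python3 -m handwheel '{"gripper":[1,1,1,1,1,1],"travel":[[0,-0.088,-0.06],[0,-0.088,-0.12],[0,-0.088,-0.17],[0,-0.088,-0.17],[0,-0.088,-0.17],[0,-0.088,-0.17]],"spin":[0,0,0,0,0,0]}'
python3 - <<'E'
from h import *
import pickle
f=viewer.grab_frame("wrist"); cv2.imwrite("pics/w2.png",f["pixels"])
pickle.dump(f,open('w2.pkl','wb'))
s=arm.get_state(); print(s['t'],s['eef_pos'],s['force'])
E
```

```text
t: 4.7
eef_pos: [0.46, 0.0871, 0.162]
ee_rot: [1.989, 1.569, 0.402]
force: [-0.0, 0.4, 0.5]
width: 0.0874
4.75 [0.45993705 0.08702966 0.16203391] [ 0.35897549 -0.53401175 -0.64146727]
```

View pics/w2.png

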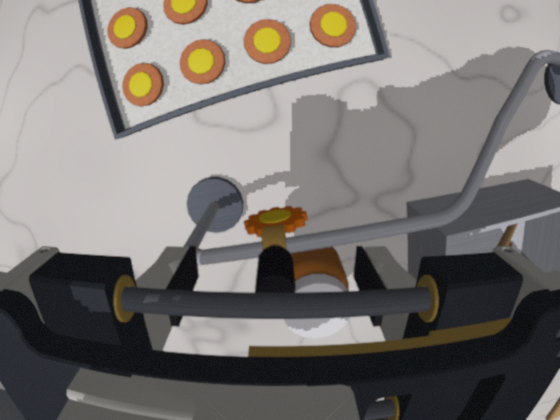

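```bash
python3 -m handwheel '{"gripper":[-1,-1,-1,-1,-1,-1,-1,-1],"travel":[[0,0,0],[0,0,0],[0,0,0],[0,0,0],[0,0,0],[0,0,0],[0,0,0],[0,0,0]],"spin":[0,0,0,0,0,0,0,0]}' 25
python3 - <<'E'
from h import *
import pickle
f=pickle.load(open('w2.pkl','rb'))
x0,x1,y0,y1=.44,.63,-.28,.02
im=rect(f,.12,x0,x1,y0,y1,.375,True)
P=np.array([[468.8,20],[474,-17.5],[484,-36],[502.5,-45.6],[531.7,-58],[544.9,-64.4],[566,-78],[587,-92.5],[593,-107.5],[594.4,-130],[595.1,-185.5]])
for x,y in P: cv2.circle(im,(int((20-y)/.375),int((630-x)/.375)),2,(0,0,255),-1)
cv2.imwrite("pics/r4.png",im)
s=arm.get_state(); print(s['t'],s['eef_pos'],s['force'],s['moment'],s['width'])
E
```

```text
t: 5.55
eef_pos: [0.4591, 0.086, 0.1605]
ee_rot: [-0.832, 1.571, -2.421]
force: [-0.5, -0.8, 1.3]
width: 0.0291
5.55 [0.45906318 0.08603612 0.1605042 ] [-0.46415755 -0.80947394  1.28609046] [-0.04504319  0.00905811 -0.02914418] 0.029081443357610016
```

View pics/r4.png

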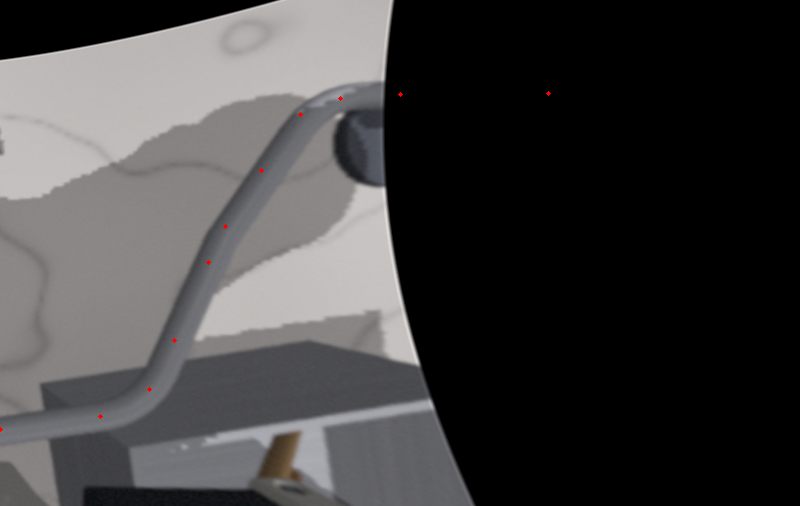

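```bash
python3 -m handwheel '{"gripper":[-1,-1,-1,-1],"travel":[[0,0,0],[0,0,0],[0,0,0],[0,0,0]],"spin":[0,0,0,0]}' 25
python3 - <<'E'
from h import *
s=arm.get_state(); print(s['t'],s['eef_pos'],s['force'],s['moment'],s['width'])
f=viewer.grab_frame("wrist"); cv2.imwrite("pics/w3.png",f["pixels"])
E
```

```text
t: 5.95
eef_pos: [0.4591, 0.0861, 0.1606]
ee_rot: [1.986, 1.571, 0.398]
force: [0.5, -0.0, -0.6]
width: 0.0196
5.95 [0.45914092 0.08611201 0.16057785] [ 0.52299784 -0.02041702 -0.59450946] [ 0.01555851 -0.16846794  0.04225095] 0.019561326351738746
```

View pics/w3.png

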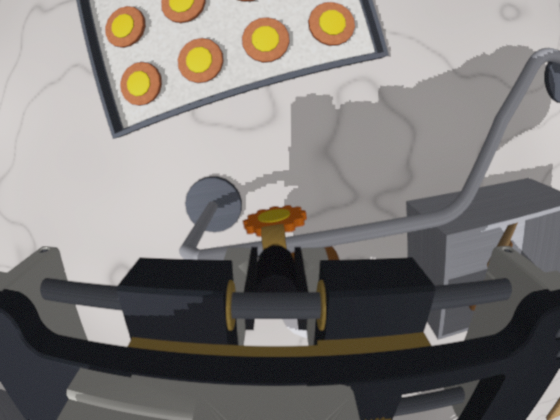

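```bash
cat > path.py <<'E'
import numpy as np
# lines: point (x,y mm), heading deg (from -y toward +x)
L=[((474,-17.5),9.0),((517.1,-51.8),67.0),((566,-78),56.8),((594.6,-150),0.8)]
Rr=[30,25,30]
def d(h): h=np.radians(h); return np.array([np.sin(h),-np.cos(h)])
def build():
    V=[]
    for (p,h),(q,g) in zip(L[:-1],L[1:]):
        a=np.linalg.solve(np.c_[d(h),-d(g)],np.subtract(q,p)); V.append(np.array(p)+a[0]*d(h))
    pts=[];start=np.array([448.,144.])-0
    start=np.array(L[0][0])-d(L[0][1])*165
    cur=start;h=L[0][1]
    def seg(a,b,h):
        n=max(int(np.linalg.norm(b-a)/.5),1)
        for t in np.arange(n)/n: pts.append((*(a+t*(b-a)),h))
    for v,r,(q,g) in zip(V,Rr,L[1:]):
        tl=r*np.tan(np.radians(abs(g-h))/2); a=v-tl*d(h); b=v+tl*d(g); seg(cur,a,h)
        # arc
        n=max(int(r*np.radians(abs(g-h))/.5),2); c=a.copy()
        for k in range(n):
            hh=h+(g-h)*(k+.5)/n; pts.append((*c,h+(g-h)*k/n)); c=c+d(hh)*r*np.radians(abs(g-h))/n
        cur=b;h=g
    seg(cur,cur+d(h)*130,h)
    P=np.array(pts); s=np.r_[0,np.cumsum(np.hypot(*np.diff(P[:,:2],axis=0).T))]
    return s,P,V
E
python3 - <<'E'
from h import *
import pickle
from path import *
f,sc=pickle.load(open('f.pkl','rb')); w=pickle.load(open('w2.pkl','rb'))
s,P,V=build(); print(np.round(V,1), np.linalg.norm(V[0]-V[1])+np.linalg.norm(V[1]-V[2]))
x0,x1,y0,y1=.45,.62,-.2,.04
ims=[]
for g,fi in ((f,False),(sc,False),(w,True)):
  im=rect(g,.12,x0,x1,y0,y1,.4,fi)
  im=cv2.resize(im,None,fx=1.,fy=1.)
  for x,y,h in P[::6]:
     c,r=int(round((y1*1000-y)/.4)),int(round((x1*1000-x)/.4))
     if 0<=c<im.shape[1] and 0<=r<im.shape[0]: im[r,c]=(0,0,255)
  ims.append(im)
for n,i in zip("abc",ims): cv2.imwrite(f"pics/o{n}.png",cv2.resize(i,(780,552),interpolation=cv2.INTER_NEAREST))
E
```

```text
[[476.7 -34.7]
 [542.3 -62.5]
 [593.8 -96.2]] 132.84866203539764
```

View pics/oa.png

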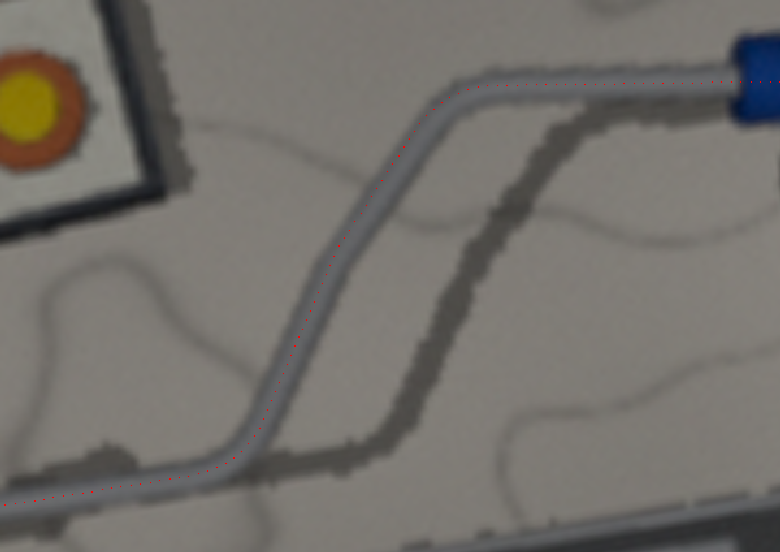

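View pics/ob.png

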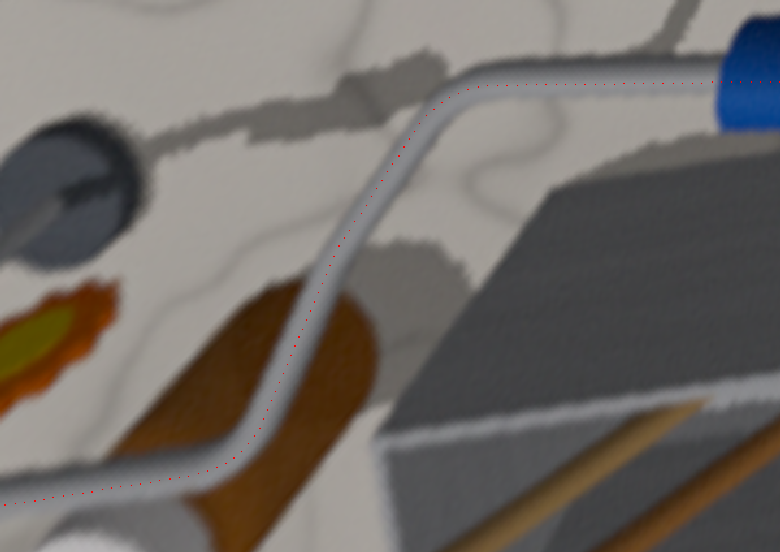

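View pics/oc.png

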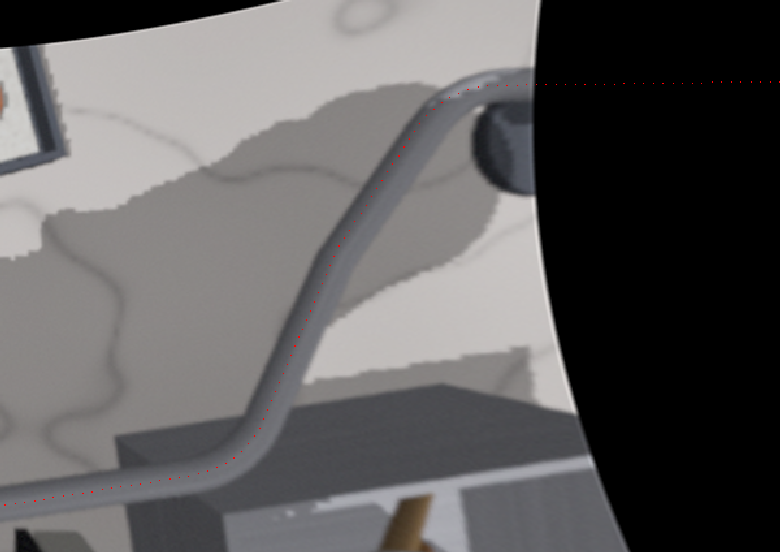

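```bash
cat > st.py <<'E'
from h import *
s=arm.get_state(); print('t',round(s['t'],2),'pos',(s['eef_pos']*1000).round(1),'F',s['force'].round(1),'M',s['moment'].round(2),'w',round(s['width']*1000,1),'q6',round(s['q'][5],2), 'tau',s['joint_efforts'].round(1))
E
python3 st.py
python3 -m handwheel '{"gripper":[-1,-1,-1],"travel":[[0,0,0.003],[0,0,0.005],[0,0,0.005]],"spin":[0,0,0]}' 30; python3 st.py
python3 -m handwheel '{"gripper":[-1,-1,-1],"travel":[[0.001,0,0],[0.003,0,0],[0.003,0,0]],"spin":[0,0,0]}'; python3 st.py
python3 -m handwheel '{"gripper":[-1,-1,-1],"travel":[[0.001,0,0],[0.002,0,0],[0.002,0,0]],"spin":[0,0,0]}'; python3 st.py
```

```text
t 6.0 pos [459.2  86.1 160.6] F [-0.2  0.5 -0.1] M [ 0.01 -0.15 -0.01] w 19.4 q6 0.94 tau [ -0.1 -32.5  24.8   5.9  -0.   -0. ]
t: 6.3
eef_pos: [0.4591, 0.0861, 0.1632]
ee_rot: [2.152, 1.571, 0.563]
force: [1.4, -0.3, -0.7]
width: 0.0194
t 6.3 pos [459.1  86.1 163.2] F [ 1.4 -0.3 -0.7] M [-0.04 -0.    0.01] w 19.4 q6 0.94 tau [ -0.  -32.8  25.5   6.1   0.   -0. ]
t: 6.6
eef_pos: [0.4607, 0.0861, 0.163]
ee_rot: [-0.669, 1.571, -2.257]
force: [-0.4, -1.3, -0.9]
width: 0.0194
t 6.6 pos [460.7  86.1 163. ] F [-0.4 -1.3 -0.9] M [-0.07 -0.04  0.03] w 19.4 q6 0.95 tau [ -0.  -33.1  25.5   6.1   0.1   0. ]
t: 6.9
eef_pos: [0.4617, 0.0861, 0.163]
ee_rot: [-0.128, 1.571, -1.717]
force: [0.7, 0.6, -0.8]
width: 0.0193
t 6.9 pos [461.7  86.1 163. ] F [ 0.7  0.6 -0.8] M [-0.06  0.03 -0.01] w 19.3 q6 0.95 tau [ -0.  -33.2  25.5   6.1   0.1   0. ]
```

```bash

python3 -m handwheel '{"gripper":[-1,-1,-1],"travel":[[0.001,0,0],[0.002,0,0],[0.002,0,0]],"spin":[0,0,0]}' >/dev/null; python3 st.py
python3 -m handwheel '{"gripper":[-1,-1,-1],"travel":[[0.001,0,0],[0.002,0,0],[0.002,0,0]],"spin":[0,0,0]}'>/dev/null; python3 st.py
```

```text
t 7.2 pos [462.5  86.  163. ] F [-2.1  0.3 -0.5] M [ 0.04  0.27 -0.01] w 19.4 q6 0.95 tau [ -0.1 -33.2  25.8   6.3   0.3   0. ]
t 7.5 pos [463.   85.9 162.8] F [-4.7  1.6  0.9] M [ 0.38  1.73 -0.02] w 19.6 q6 0.95 tau [ -0.9 -32.9  26.8   7.2   1.3   0. ]
```

```bash

python3 -m handwheel '{"gripper":[-1,-1,-1,-1],"travel":[[-0.003,0,0],[-0.007,0,0],[-0.01,0,0],[-0.01,0,0]],"spin":[0,0,0,0]}' >/dev/null; python3 st.py
python3 -m handwheel '{"gripper":[-1,-1,-1],"travel":[[-0.001,0,0],[-0.002,0,0],[-0.002,0,0]],"spin":[0,0,0]}'>/dev/null; python3 st.py
```

```text
t 7.9 pos [458.6  86.1 163.2] F [ 0.7  0.  -1. ] M [-0.04  0.01  0.  ] w 19.4 q6 0.94 tau [  0.  -32.8  25.4   6.1   0.1  -0. ]
t 8.2 pos [457.6  86.1 163.1] F [-0.4  0.2 -1.5] M [-0.06  0.01  0.01] w 19.6 q6 0.94 tau [  0.  -32.7  25.5   6.1   0.1  -0. ]
```

```bash
cat > wp.py <<'E'
import sys; from path import *
def table(x,y,h,ds,n,off=(1.7,0.5),hoff=0.0):
    s,P,V=build(); Q=P[:,:2]+off
    i=np.argmin(np.hypot(Q[:,0]-x,Q[:,1]-y)); s0=s[i]
    print('s0',round(s0,1),'off-path',(Q[i]-[x,y]).round(1),'heading',P[i,2].round(1))
    for k in range(1,n+1):
        t=s0+ds*k; xx,yy=np.interp(t,s,Q[:,0]),np.interp(t,s,Q[:,1]); hh=np.interp(t,s,P[:,2])
        print(k,round(t,1),[round((xx-x)/500,4),round((yy-y)/500,4)],'spin',round((hh-h)/45,3),'  xy',round(xx,1),round(yy,1),'h',round(hh,1))
if __name__=='__main__':
    a=[float(v) for v in sys.argv[1:6]]; table(a[0],a[1],a[2],a[3],int(a[4]))
E
python3 wp.py 457.6 86.1 9 6 20; python3 wp.py 475 -10 9 3 30
```

```text
s0 60.1 off-path [1.7 0.5] heading 9.0
1 66.1 [np.float64(0.0053), np.float64(-0.0108)] spin 0.0   xy 460.2 80.7 h 9.0
2 72.1 [np.float64(0.0071), np.float64(-0.0227)] spin 0.0   xy 461.2 74.8 h 9.0
3 78.1 [np.float64(0.009), np.float64(-0.0345)] spin 0.0   xy 462.1 68.8 h 9.0
4 84.1 [np.float64(0.0109), np.float64(-0.0464)] spin 0.0   xy 463.0 62.9 h 9.0
5 90.1 [np.float64(0.0128), np.float64(-0.0582)] spin 0.0   xy 464.0 57.0 h 9.0
6 96.1 [np.float64(0.0146), np.float64(-0.0701)] spin 0.0   xy 464.9 51.1 h 9.0
7 102.1 [np.float64(0.0165), np.float64(-0.0819)] spin 0.0   xy 465.9 45.1 h 9.0
8 108.1 [np.float64(0.0184), np.float64(-0.0938)] spin 0.0   xy 466.8 39.2 h 9.0
9 114.1 [np.float64(0.0203), np.float64(-0.1056)] spin 0.0   xy 467.7 33.3 h 9.0
10 120.1 [np.float64(0.0221), np.float64(-0.1175)] spin 0.0   xy 468.7 27.4 h 9.0
11 126.1 [np.float64(0.024), np.float64(-0.1293)] spin 0.0   xy 469.6 21.4 h 9.0
12 132.1 [np.float64(0.0259), np.float64(-0.1412)] spin 0.0   xy 470.6 15.5 h 9.0
13 138.1 [np.float64(0.0278), np.float64(-0.153)] spin 0.0   xy 471.5 9.6 h 9.0
14 144.1 [np.f
[... 2469 characters left out ...]
1 -51.4 h 67.0
23 226.7 [np.float64(0.0938), np.float64(-0.0852)] spin 1.289   xy 521.9 -52.6 h 67.0
24 229.7 [np.float64(0.0993), np.float64(-0.0876)] spin 1.289   xy 524.7 -53.8 h 67.0
25 232.7 [np.float64(0.1049), np.float64(-0.0899)] spin 1.289   xy 527.4 -55.0 h 67.0
26 235.7 [np.float64(0.1104), np.float64(-0.0923)] spin 1.289   xy 530.2 -56.1 h 67.0
27 238.7 [np.float64(0.1159), np.float64(-0.0946)] spin 1.289   xy 533.0 -57.3 h 67.0
28 241.7 [np.float64(0.1214), np.float64(-0.097)] spin 1.289   xy 535.7 -58.5 h 67.0
29 244.7 [np.float64(0.127), np.float64(-0.0993)] spin 1.289   xy 538.5 -59.7 h 67.0
30 247.7 [np.float64(0.1325), np.float64(-0.1017)] spin 1.289   xy 541.2 -60.8 h 67.0
```

```bash
python3 -m handwheel '{"gripper":[-1,-1,-1,-1,-1,-1,-1,-1],"travel":[[0.005,-0.011,0],[0.007,-0.023,0],[0.009,-0.035,0],[0.011,-0.046,0],[0.013,-0.058,0],[0.015,-0.07,0],[0.017,-0.082,0],[0.018,-0.094,0]],"spin":[0,0,0,0,0,0,0,0]}' >/dev/null; python3 st.py
```

```text
t 9.0 pos [466.7  38.5 163.1] F [-0.6 -0.5 -1.3] M [-0.07  0.01  0.03] w 19.2 q6 1.05 tau [  0.8 -33.   25.5   6.1   0.1  -0.2]
```

```bash
python3 -m handwheel '{"gripper":[-1,-1,-1,-1,-1,-1,-1,-1],"travel":[[0.002,-0.012,0],[0.004,-0.024,0],[0.006,-0.036,0],[0.0075,-0.047,0],[0.0095,-0.059,0],[0.011,-0.071,0],[0.013,-0.083,0],[0.015,-0.095,0]],"spin":[0,0,0,0,0,0,0,0]}' >/dev/null; python3 st.py
```

```text
t 9.8 pos [474.2  -8.9 163. ] F [ 0.5  0.2 -1.9] M [-0.05  0.03  0.03] w 19.4 q6 1.16 tau [  0.9 -34.1  25.4   6.1   0.1  -0.2]
```

```bash
python3 -m handwheel '{"gripper":[-1,-1,-1],"travel":[[0.002,0,0],[0.004,0,0],[0.004,0,0]],"spin":[0,0,0]}' >/dev/null; python3 st.py;  python3 -m handwheel '{"gripper":[-1,-1,-1,-1],"travel":[[-0.003,0,0],[-0.006,0,0],[-0.008,0,0],[-0.008,0,0]],"spin":[0,0,0,0]}' >/dev/null; python3 st.py; 
```

```text
t 10.1 pos [476.2  -8.4 163. ] F [-0.2 -0.4  0.2] M [-0.02  0.01 -0.  ] w 19.6 q6 1.16 tau [ -0.2 -34.2  25.6   6.1   0.1   0. ]
t 10.5 pos [471.9  -8.3 163.1] F [-0.2 -0.6 -1.1] M [-0.04 -0.07 -0.01] w 19.2 q6 1.15 tau [  0.  -33.6  25.5   6.1   0.1  -0. ]
```

```bash
python3 wp.py 472.0 -8.3 9 3 8
```

```text
s0 155.7 off-path [2.2 0.5] heading 9.0
1 158.7 [np.float64(0.0054), np.float64(-0.005)] spin 0.0   xy 474.7 -10.8 h 9.0
2 161.7 [np.float64(0.0064), np.float64(-0.0109)] spin 0.0   xy 475.2 -13.8 h 9.0
3 164.7 [np.float64(0.0073), np.float64(-0.0169)] spin 0.0   xy 475.7 -16.7 h 9.0
4 167.7 [np.float64(0.0084), np.float64(-0.0228)] spin 0.084   xy 476.2 -19.7 h 12.8
5 170.7 [np.float64(0.01), np.float64(-0.0285)] spin 0.212   xy 477.0 -22.6 h 18.5
6 173.7 [np.float64(0.0122), np.float64(-0.0341)] spin 0.339   xy 478.1 -25.4 h 24.3
7 176.7 [np.float64(0.0149), np.float64(-0.0395)] spin 0.466   xy 479.5 -28.0 h 30.0
8 179.7 [np.float64(0.0182), np.float64(-0.0445)] spin 0.594   xy 481.1 -30.6 h 35.7
```

```bash
python3 -m handwheel '{"gripper":[-1,-1,-1,-1,-1,-1,-1],"travel":[[0.005,-0.005,0],[0.006,-0.011,0],[0.007,-0.017,0],[0.008,-0.023,0],[0.01,-0.0285,0],[0.012,-0.034,0],[0.012,-0.034,0]],"spin":[0,0,0,0.08,0.21,0.34,0.34]}' >/dev/null; python3 st.py; python3 wp.py 478.0 -25.3 24.3 3 10
```

```text
t 11.2 pos [478.1 -25.9 163. ] F [-0.2  0.  -2. ] M [-0.09 -0.06 -0.05] w 19.1 q6 1.46 tau [ -0.1 -34.5  25.6   6.1   0.1   1.6]
s0 173.8 off-path [ 0.1 -0.2] heading 24.5
1 176.8 [np.float64(0.003), np.float64(-0.0057)] spin 0.131   xy 479.5 -28.1 h 30.2
2 179.8 [np.float64(0.0063), np.float64(-0.0107)] spin 0.258   xy 481.2 -30.6 h 35.9
3 182.8 [np.float64(0.0101), np.float64(-0.0154)] spin 0.386   xy 483.0 -33.0 h 41.7
4 185.8 [np.float64(0.0143), np.float64(-0.0196)] spin 0.513   xy 485.1 -35.1 h 47.4
5 188.8 [np.float64(0.0189), np.float64(-0.0235)] spin 0.64   xy 487.4 -37.0 h 53.1
6 191.8 [np.float64(0.0239), np.float64(-0.0268)] spin 0.768   xy 489.9 -38.7 h 58.8
7 194.8 [np.float64(0.0291), np.float64(-0.0297)] spin 0.895   xy 492.6 -40.1 h 64.6
8 197.8 [np.float64(0.0346), np.float64(-0.0321)] spin 0.949   xy 495.3 -41.3 h 67.0
9 200.8 [np.float64(0.0402), np.float64(-0.0344)] spin 0.949   xy 498.1 -42.5 h 67.0
10 203.8 [np.float64(0.0457), np.float64(-0.0368)] spin 0.949   xy 500.8 -43.7 h 67.0
```

```bash
python3 -m handwheel '{"gripper":[-1,-1,-1,-1,-1],"travel":[[0.003,-0.0055,0],[0.006,-0.0105,0],[0.01,-0.0155,0],[0.01,-0.0155,0],[0.01,-0.0155,0]],"spin":[0.13,0.26,0.385,0.385,0.385]}' >/dev/null; python3 st.py
python3 - <<'E'
from h import *
f=viewer.grab_frame("wrist"); cv2.imwrite("pics/w4.png",f["pixels"])
f=viewer.grab_frame("scene"); cv2.imwrite("pics/s4.png",cv2.resize(f["pixels"][100:240,140:320],None,fx=4,fy=4,interpolation=cv2.INTER_CUBIC))
E
```

```text
t 11.7 pos [483.  -33.2 163. ] F [-0.6  0.1 -0.2] M [-0.06 -0.04  0.02] w 19.4 q6 1.78 tau [ -0.1 -35.2  25.6   6.1   0.1   0.2]
```

View pics/w4.png

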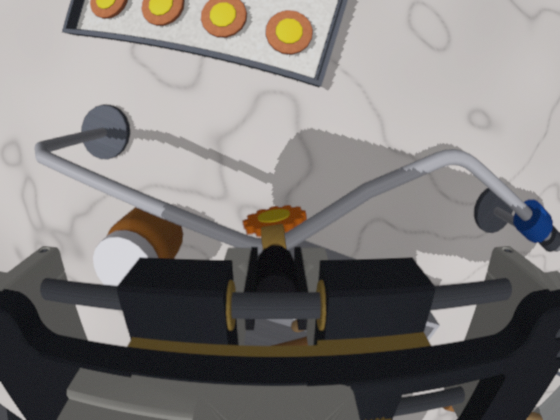

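View pics/s4.png

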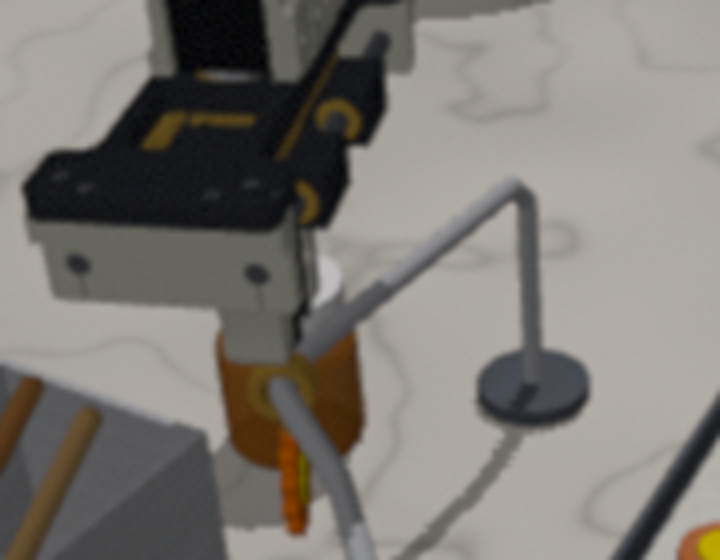

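The wrist view shows the marker upright mid-bend, with the tag at (275,220) and turned with the gripper. The scene crop shows the collar round the rod with clearance, and forces are near zero, so I'm continuing.

```bash
python3 -m handwheel '{"gripper":[-1,-1,-1,-1,-1,-1,-1],"travel":[[0.004,-0.004,0],[0.009,-0.008,0],[0.014,-0.0115,0],[0.019,-0.0145,0],[0.0245,-0.017,0],[0.0245,-0.017,0],[0.0245,-0.017,0]],"spin":[0.13,0.255,0.38,0.51,0.56,0.56,0.56]}' >/dev/null; python3 st.py; python3 wp.py 495.3 -41.4 66.8 4 16
```

```text
t 12.5 pos [495.2 -41.6 163. ] F [-0.7  0.6 -1.1] M [-0.11 -0.07  0.04] w 19.4 q6 2.25 tau [ -0.1 -37.   25.7   6.1   0.    0.1]
s0 197.6 off-path [-0.2  0.2] heading 67.0
1 201.6 [np.float64(0.007), np.float64(-0.0028)] spin 0.004   xy 498.8 -42.8 h 67.0
2 205.6 [np.float64(0.0144), np.float64(-0.0059)] spin 0.004   xy 502.5 -44.4 h 67.0
3 209.6 [np.float64(0.0217), np.float64(-0.0091)] spin 0.004   xy 506.2 -45.9 h 67.0
4 213.6 [np.float64(0.0291), np.float64(-0.0122)] spin 0.004   xy 509.8 -47.5 h 67.0
5 217.6 [np.float64(0.0365), np.float64(-0.0153)] spin 0.004   xy 513.5 -49.1 h 67.0
6 221.6 [np.float64(0.0438), np.float64(-0.0184)] spin 0.004   xy 517.2 -50.6 h 67.0
7 225.6 [np.float64(0.0512), np.float64(-0.0216)] spin 0.004   xy 520.9 -52.2 h 67.0
8 229.6 [np.float64(0.0585), np.float64(-0.0247)] spin 0.004   xy 524.6 -53.8 h 67.0
9 233.6 [np.float64(0.0659), np.float64(-0.0278)] spin 0.004   xy 528.3 -55.3 h 67.0
10 237.6 [np.float64(0.0733), np.float64(-0.031)] spin 0.004   xy 531.9 -56.9 h 67.0
11 241.6 [np.float64(0.0806), np.float64(-0.0341)] spin 0.004   xy 535.6 -58.4 h 67.0
12 245.6 [np.float64(0.088), np.float64(-0.0372)] spin 0.004   xy 539.3 -60.0 h 67.0
13 249.6 [np.float64(0.0953), np.float64(-0.0404)] spin -0.052   xy 543.0 -61.6 h 64.5
14 253.6 [np.float64(0.1023), np.float64(-0.0444)] spin -0.222   xy 546.4 -63.6 h 56.8
15 257.6 [np.float64(0.109), np.float64(-0.0487)] spin -0.222   xy 549.8 -65.8 h 56.8
16 261.6 [np.float64(0.1157), np.float64(-0.0531)] spin -0.222   xy 553.1 -68.0 h 56.8
```

```bash
python3 -m handwheel '{"gripper":[-1,-1,-1,-1,-1,-1],"travel":[[0.007,-0.003,0],[0.0145,-0.006,0],[0.022,-0.009,0],[0.029,-0.012,0],[0.0365,-0.0155,0],[0.0365,-0.0155,0]],"spin":[0,0,0,0,0,0]}' >/dev/null; python3 st.py; 
```

```text
t 13.1 pos [514.1 -49.6 163. ] F [ 0.5  0.1 -1.1] M [-0.1  -0.09 -0.03] w 18.8 q6 2.28 tau [ -0.1 -39.7  25.9   6.1   0.    0.1]
```

```bash
python3 -m handwheel '{"gripper":[-1,-1,-1],"travel":[[0.001,0.002,0],[0.0016,0.0037,0],[0.0016,0.0037,0]],"spin":[0,0,0]}' >/dev/null; python3 st.py;  python3 -m handwheel '{"gripper":[-1,-1,-1,-1],"travel":[[-0.001,-0.003,0],[-0.002,-0.006,0],[-0.0032,-0.0074,0],[-0.0032,-0.0074,0]],"spin":[0,0,0,0]}' >/dev/null; python3 st.py
```

```text
t 13.4 pos [514.3 -47.4 163.1] F [ 0.9 -0.8 -0.6] M [-0.15 -0.09  0.02] w 19.1 q6 2.27 tau [ -0.  -39.8  25.8   6.1   0.   -0. ]
t 13.8 pos [512.6 -51.4 163.1] F [-0.8  0.5 -1.4] M [-0.09 -0.12 -0.04] w 19.2 q6 2.28 tau [ -0.  -39.7  25.7   6.1   0.    0. ]
```

```bash
python3 wp.py 512.7 -51.2 66.8 4 20
```

```text
s0 217.8 off-path [1.  2.1] heading 67.0
1 221.8 [np.float64(0.0093), np.float64(0.001)] spin 0.004   xy 517.4 -50.7 h 67.0
2 225.8 [np.float64(0.0167), np.float64(-0.0021)] spin 0.004   xy 521.0 -52.2 h 67.0
3 229.8 [np.float64(0.024), np.float64(-0.0052)] spin 0.004   xy 524.7 -53.8 h 67.0
4 233.8 [np.float64(0.0314), np.float64(-0.0084)] spin 0.004   xy 528.4 -55.4 h 67.0
5 237.8 [np.float64(0.0388), np.float64(-0.0115)] spin 0.004   xy 532.1 -56.9 h 67.0
6 241.8 [np.float64(0.0461), np.float64(-0.0146)] spin 0.004   xy 535.8 -58.5 h 67.0
7 245.8 [np.float64(0.0535), np.float64(-0.0177)] spin 0.004   xy 539.4 -60.1 h 67.0
8 249.8 [np.float64(0.0608), np.float64(-0.0209)] spin -0.06   xy 543.1 -61.7 h 64.1
9 253.8 [np.float64(0.0677), np.float64(-0.0249)] spin -0.222   xy 546.6 -63.7 h 56.8
10 257.8 [np.float64(0.0744), np.float64(-0.0293)] spin -0.222   xy 549.9 -65.9 h 56.8
11 261.8 [np.float64(0.0811), np.float64(-0.0337)] spin -0.222   xy 553.3 -68.1 h 56.8
12 265.8 [np.float64(0.0878), np.float64(-0.0381)] spin -0.222   xy 556.6 -70.2 h 56.8
13 269.8 [np.float64(0.0945), np.float64(-0.0425)] spin -0.222   xy 560.0 -72.4 h 56.8
14 273.8 [np.float64(0.1012), np.float64(-0.0468)] spin -0.222   xy 563.3 -74.6 h 56.8
15 277.8 [np.float64(0.1079), np.float64(-0.0512)] spin -0.222   xy 566.6 -76.8 h 56.8
16 281.8 [np.float64(0.1146), np.float64(-0.0556)] spin -0.222   xy 570.0 -79.0 h 56.8
17 285.8 [np.float64(0.1213), np.float64(-0.06)] spin -0.222   xy 573.3 -81.2 h 56.8
18 289.8 [np.float64(0.128), np.float64(-0.0644)] spin -0.222   xy 576.7 -83.4 h 56.8
19 293.8 [np.float64(0.1347), np.float64(-0.0687)] spin -0.222   xy 580.0 -85.6 h 56.8
20 297.8 [np.float64(0.1413), np.float64(-0.0732)] spin -0.282   xy 583.4 -87.8 h 54.1
```

```bash
python3 -m handwheel '{"gripper":[-1,-1,-1,-1,-1,-1,-1],"travel":[[0.009,0.001,0],[0.0165,-0.002,0],[0.024,-0.005,0],[0.031,-0.008,0],[0.039,-0.0115,0],[0.046,-0.0145,0],[0.046,-0.0145,0]],"spin":[0,0,0,0,0,0,0]}' >/dev/null; python3 st.py; python3 -m handwheel '{"gripper":[-1,-1,-1,-1,-1],"travel":[[0.0075,-0.003,0],[0.015,-0.0065,0],[0.0215,-0.0105,0],[0.0285,-0.015,0],[0.0285,-0.015,0]],"spin":[-0.03,-0.1,-0.18,-0.222,-0.222]}' >/dev/null; python3 st.py
```

```text
t 14.5 pos [536.3 -58.7 162.9] F [ 0.4 -0.2 -1.7] M [-0.09 -0.06 -0.  ] w 19.5 q6 2.31 tau [ -0.1 -42.8  26.2   6.2   0.    0.1]
t 15.0 pos [550.5 -66.2 163. ] F [ 0.6  0.3 -1.8] M [-0.09 -0.01 -0.03] w 19.4 q6 2.15 tau [ -0.1 -44.9  26.3   6.2   0.   -0.5]
```

```bash
python3 -m handwheel '{"gripper":[-1,-1,-1,-1,-1,-1,-1],"travel":[[0.0067,-0.0044,0],[0.0134,-0.0088,0],[0.02,-0.013,0],[0.027,-0.0175,0],[0.0335,-0.022,0],[0.04,-0.026,0],[0.04,-0.026,0]],"spin":[0,0,0,0,0,0,0]}' >/dev/null; python3 st.py;python3 -m handwheel '{"gripper":[-1,-1,-1],"travel":[[0.001,0.002,0],[0.0022,0.0033,0],[0.0022,0.0033,0]],"spin":[0,0,0]}' >/dev/null; python3 st.py;  python3 -m handwheel '{"gripper":[-1,-1,-1,-1],"travel":[[-0.001,-0.002,0],[-0.003,-0.005,0],[-0.0044,-0.0066,0],[-0.0044,-0.0066,0]],"spin":[0,0,0,0]}' >/dev/null; python3 st.py;  python3 wp.py 569.0 -80.5 56.8 3 24
```

```text
t 15.7 pos [570.5 -79.3 162.9] F [ 0.1  1.2 -0.9] M [-0.03 -0.06  0.01] w 19.4 q6 2.19 tau [ -0.1 -47.8  26.5   6.2   0.    0.1]
t 16.0 pos [570.6 -77.9 162.9] F [-0.2 -4.8 -2.7] M [-1.86  0.24 -0.01] w 19.4 q6 2.18 tau [  2.7 -48.5  27.8   5.1   0.7  -0. ]
t 16.4 pos [569.1 -80.5 163.2] F [-0.3  0.4 -1.1] M [-0.07 -0.09  0.  ] w 19.1 q6 2.19 tau [ -0.  -47.9  26.3   6.2   0.    0. ]
s0 281.7 off-path [1.  1.5] heading 56.8
1 284.7 [np.float64(0.0069), np.float64(-0.0002)] spin 0.0   xy 572.5 -80.6 h 56.8
2 287.7 [np.float64(0.012), np.float64(-0.0035)] spin 0.0   xy 575.0 -82.3 h 56.8
3 290.7 [np.float64(0.017), np.float64(-0.0068)] spin 0.0   xy 577.5 -83.9 h 56.8
4 293.7 [np.float64(0.022), np.float64(-0.0101)] spin 0.0   xy 580.0 -85.5 h 56.8
5 296.7 [np.float64(0.027), np.float64(-0.0134)] spin -0.016   xy 582.5 -87.2 h 56.1
6 299.7 [np.float64(0.0318), np.float64(-0.017)] spin -0.143   xy 584.9 -89.0 h 50.4
7 302.7 [np.float64(0.0362), np.float64(-0.021)] spin -0.27   xy 587.1 -91.0 h 44.6
8 305.7 [np.float64(0.0402), np.float64(-0.0255)] spin -0.398   xy 589.1 -93.3 h 38.9
9 3
[... 687 characters left out ...]
h 0.8
17 332.7 [np.float64(0.0537), np.float64(-0.0764)] spin -1.244   xy 595.9 -118.7 h 0.8
18 335.7 [np.float64(0.0538), np.float64(-0.0824)] spin -1.244   xy 595.9 -121.7 h 0.8
19 338.7 [np.float64(0.0539), np.float64(-0.0884)] spin -1.244   xy 596.0 -124.7 h 0.8
20 341.7 [np.float64(0.054), np.float64(-0.0944)] spin -1.244   xy 596.0 -127.7 h 0.8
21 344.7 [np.float64(0.0541), np.float64(-0.1004)] spin -1.244   xy 596.0 -130.7 h 0.8
22 347.7 [np.float64(0.0542), np.float64(-0.1064)] spin -1.244   xy 596.1 -133.7 h 0.8
23 350.7 [np.float64(0.0542), np.float64(-0.1124)] spin -1.244   xy 596.1 -136.7 h 0.8
24 353.7 [np.float64(0.0543), np.float64(-0.1184)] spin -1.244   xy 596.2 -139.7 h 0.8
```

```bash
sed -i 's/off=(1.7,0.5)/off=(1.2,-1.4)/' wp.py;  python3 wp.py 569.1 -80.5 56.8 3 10
```

```text
s0 281.2 off-path [-0.1 -0.1] heading 56.8
1 284.2 [np.float64(0.0049), np.float64(-0.0035)] spin 0.0   xy 571.5 -82.2 h 56.8
2 287.2 [np.float64(0.0099), np.float64(-0.0068)] spin 0.0   xy 574.1 -83.9 h 56.8
3 290.2 [np.float64(0.0149), np.float64(-0.0101)] spin 0.0   xy 576.6 -85.5 h 56.8
4 293.2 [np.float64(0.02), np.float64(-0.0133)] spin 0.0   xy 579.1 -87.2 h 56.8
5 296.2 [np.float64(0.025), np.float64(-0.0166)] spin 0.0   xy 581.6 -88.8 h 56.8
6 299.2 [np.float64(0.0298), np.float64(-0.0201)] spin -0.121   xy 584.0 -90.6 h 51.3
7 302.2 [np.float64(0.0343), np.float64(-0.0241)] spin -0.249   xy 586.3 -92.6 h 45.6
8 305.2 [np.float64(0.0384), np.float64(-0.0285)] spin -0.376   xy 588.3 -94.8 h 39.9
9 308.2 [np.float64(0.042), np.float64(-0.0333)] spin -0.503   xy 590.1 -97.2 h 34.1
10 311.2 [np.float64(0.0451), np.float64(-0.0384)] spin -0.631   xy 591.7 -99.7 h 28.4
```

```bash
python3 -m handwheel '{"gripper":[-1,-1,-1,-1,-1,-1],"travel":[[0.005,-0.0035,0],[0.01,-0.007,0],[0.015,-0.01,0],[0.02,-0.0135,0],[0.025,-0.0165,0],[0.025,-0.0165,0]],"spin":[0,0,0,0,0,-0.03]}' >/dev/null; python3 st.py; python3 -m handwheel '{"gripper":[-1,-1,-1,-1],"travel":[[0.005,-0.0035,0],[0.0095,-0.0075,0],[0.0135,-0.012,0],[0.0135,-0.012,0]],"spin":[-0.09,-0.22,-0.345,-0.345]}' >/dev/null; python3 st.py
```

```text
t 17.0 pos [581.8 -89.1 162.9] F [-0.2  1.2 -0.8] M [-0.05 -0.03 -0.02] w 19.6 q6 2.18 tau [ -0.1 -49.6  26.6   6.3   0.    0.8]
t 17.4 pos [588.3 -95.1 163. ] F [-0.8 -0.5 -0.9] M [-0.05 -0.04 -0.01] w 19.1 q6 1.92 tau [ -0.1 -50.6  26.7   6.3   0.1  -1.4]
```

```bash
python3 wp.py 588.35 -94.75 39.9 3 9; python3 - <<'E'
from h import *
f=viewer.grab_frame("wrist"); cv2.imwrite("pics/w5.png",f["pixels"])
E
```

```text
s0 305.5 off-path [ 0.1 -0.2] heading 39.4
1 308.5 [np.float64(0.0038), np.float64(-0.0052)] spin -0.138   xy 590.2 -97.4 h 33.7
2 311.5 [np.float64(0.0068), np.float64(-0.0104)] spin -0.265   xy 591.8 -99.9 h 28.0
3 314.5 [np.float64(0.0094), np.float64(-0.0158)] spin -0.393   xy 593.0 -102.6 h 22.2
4 317.5 [np.float64(0.0114), np.float64(-0.0214)] spin -0.52   xy 594.0 -105.5 h 16.5
5 320.5 [np.float64(0.0128), np.float64(-0.0273)] spin -0.647   xy 594.7 -108.4 h 10.8
6 323.5 [np.float64(0.0136), np.float64(-0.0332)] spin -0.775   xy 595.2 -111.4 h 5.0
7 326.5 [np.float64(0.0139), np.float64(-0.0392)] spin -0.869   xy 595.3 -114.4 h 0.8
8 329.5 [np.float64(0.0139), np.float64(-0.0452)] spin -0.869   xy 595.3 -117.4 h 0.8
9 332.5 [np.float64(0.014), np.float64(-0.0512)] spin -0.869   xy 595.4 -120.4 h 0.8
```

View pics/w5.png

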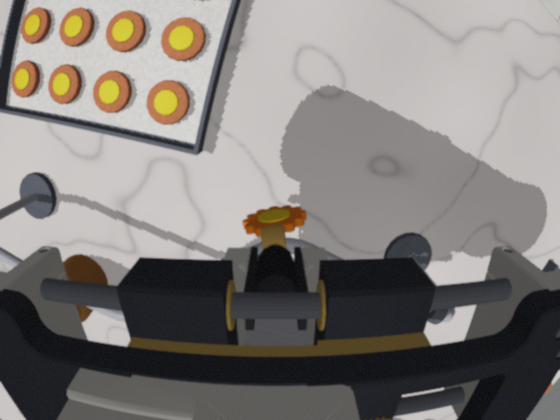

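The marker is still upright in the grip, with the tag at (275,220), and halfway round the second bend.

```bash
python3 -m handwheel '{"gripper":[-1,-1,-1,-1,-1],"travel":[[0.004,-0.005,0],[0.007,-0.0105,0],[0.0095,-0.016,0],[0.0115,-0.0215,0],[0.0115,-0.0215,0]],"spin":[-0.14,-0.265,-0.39,-0.52,-0.52]}' >/dev/null; python3 st.py; python3 -m handwheel '{"gripper":[-1,-1,-1,-1,-1],"travel":[[0.0015,-0.006,0],[0.0022,-0.012,0],[0.0025,-0.018,0],[0.0025,-0.024,0],[0.0025,-0.024,0]],"spin":[-0.13,-0.255,-0.35,-0.35,-0.35]}' >/dev/null; python3 st.py
```

```text
t 17.95 pos [ 593.8 -105.8  163. ] F [-0.   0.2 -1.8] M [-0.02 -0.03 -0.01] w 19.5 q6 1.54 tau [ -0.2 -51.6  26.8   6.4   0.1  -1.4]
t 18.45 pos [ 595.1 -117.8  163.1] F [-0.   0.5 -1. ] M [0.02 0.04 0.01] w 19.1 q6 1.29 tau [ -0.1 -52.2  26.8   6.4   0.1  -0. ]
```

```bash
python3 -m handwheel '{"gripper":[-1,-1,-1,-1,-1],"travel":[[0,-0.008,0],[0,-0.016,0],[0.002,-0.016,0],[0.004,-0.016,0],[0.004,-0.016,0]],"spin":[0,0,0,0,0]}' >/dev/null; python3 st.py;  python3 -m handwheel '{"gripper":[-1,-1,-1,-1],"travel":[[-0.003,0,0],[-0.006,0,0],[-0.008,0,0],[-0.008,0,0]],"spin":[0,0,0,0]}' >/dev/null; python3 st.py
```

```text
t 18.95 pos [ 597.4 -125.7  163. ] F [ 0.1  0.5 -0.6] M [-0.05  0.01  0.  ] w 19.2 q6 1.3 tau [ -0.1 -52.7  26.8   6.4   0.1   0. ]
t 19.35 pos [ 593.  -125.6  163.1] F [ 0.2  0.4 -1.6] M [0.02 0.01 0.  ] w 19.4 q6 1.3 tau [  0.  -52.2  26.7   6.3   0.1  -0. ]
```

```bash
python3 -m handwheel '{"gripper":[-1,-1,-1,-1,-1,-1,-1,-1,-1],"travel":[[0.0045,-0.008,0],[0.0045,-0.017,0],[0.0045,-0.026,0],[0.0045,-0.035,0],[0.0045,-0.044,0],[0.0045,-0.053,0],[0.0045,-0.062,0],[0.0085,-0.067,0],[0.0085,-0.067,0]],"spin":[0,0,0,0,0,0,0,0,0]}' >/dev/null; python3 st.py;  python3 -m handwheel '{"gripper":[-1,-1,-1,-1],"travel":[[-0.003,0,0],[-0.006,0,0],[-0.008,0,0],[-0.008,0,0]],"spin":[0,0,0,0]}' >/dev/null; python3 st.py
```

```text
t 20.25 pos [ 597.7 -159.6  163. ] F [-0.8  0.5 -0.1] M [-0.04  0.04  0.01] w 19.1 q6 1.35 tau [ -0.2 -53.7  27.    6.4   0.1   0.1]
t 20.65 pos [ 593.3 -159.   163.1] F [ 0.1  0.6 -0.8] M [-0.01 -0.02 -0.02] w 19.4 q6 1.35 tau [ -0.  -53.2  26.8   6.4   0.1  -0. ]
```

```bash
python3 -m handwheel '{"gripper":[-1,-1,-1,-1,-1,-1],"travel":[[0.0045,-0.006,0],[0.0045,-0.012,0],[0.0045,-0.018,0],[0.0045,-0.022,0],[0.0045,-0.026,0],[0.0045,-0.026,0]],"spin":[0,0,0,0,0,0]}' >/dev/null; python3 st.py; python3 - <<'E'
from h import *
f=viewer.grab_frame("scene"); cv2.imwrite("pics/s6.png",cv2.resize(f["pixels"][200:340,100:280],None,fx=4,fy=4,interpolation=cv2.INTER_CUBIC))
E
```

```text
t 21.25 pos [ 595.7 -172.5  163. ] F [ 0.3 -0.4 -1.2] M [-0.03  0.02 -0.05] w 20.0 q6 1.38 tau [ -0.1 -53.9  26.9   6.4   0.1   0. ]
```

View pics/s6.png

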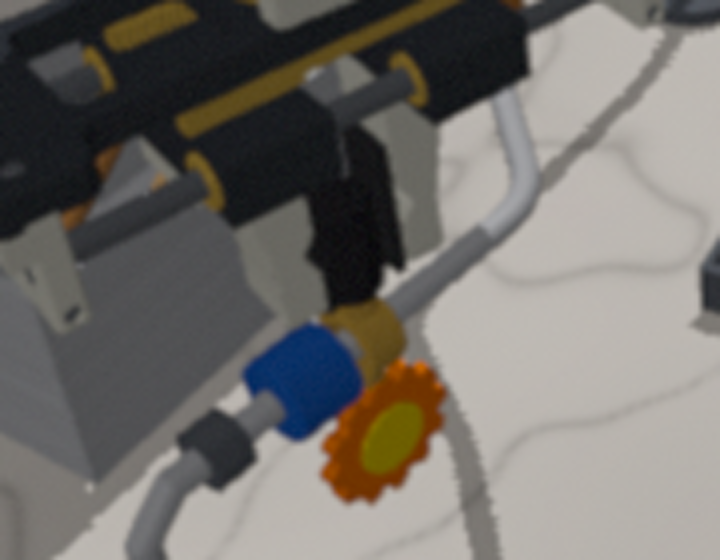

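The crop shows the collar at (370,340) a few millimetres short of the sleeve, and the finger is clear above it.

```bash
python3 -m handwheel '{"gripper":[-1,-1,-1,-1],"travel":[[0,-0.002,0],[0,-0.004,0],[0,-0.006,0],[0,-0.006,0]],"spin":[0,0,0,0]}' >/dev/null; python3 st.py;python3 -m handwheel '{"gripper":[-1,-1,-1],"travel":[[0,-0.002,0],[0,-0.004,0],[0,-0.004,0]],"spin":[0,0,0]}' >/dev/null; python3 st.py; python3 -m handwheel '{"gripper":[-1,-1,-1],"travel":[[0,-0.002,0],[0,-0.004,0],[0,-0.004,0]],"spin":[0,0,0]}' >/dev/null; python3 st.py
```

```text
t 21.7 pos [ 595.7 -175.2  163.1] F [ 1.   0.6 -0.9] M [-0.04 -0.03 -0.03] w 19.1 q6 1.38 tau [ -0.  -54.1  26.9   6.4   0.1   0. ]
t 22.0 pos [ 595.7 -177.3  163.1] F [ 0.8  0.5 -0.9] M [-0.03 -0.01  0.04] w 19.3 q6 1.39 tau [ -0.  -54.2  26.9   6.4   0.1   0. ]
t 22.3 pos [ 595.7 -178.8  163. ] F [-0.4  2.6 -0.2] M [ 1.39  0.06 -0.01] w 19.2 q6 1.39 tau [ -2.2 -53.8  26.8   7.5   0.2  -0. ]
```

```bash
for i in 1 2 3; do python3 -m handwheel '{"gripper":[-1,-1,-1,-1],"travel":[[0,-0.002,0],[0,-0.004,0],[0,-0.006,0],[0,-0.006,0]],"spin":[0,0,0,0]}' >/dev/null; python3 st.py; done
```

```text
t 22.7 pos [ 595.8 -182.2  163. ] F [-0.6  4.  -0.9] M [ 1.47 -0.05  0.02] w 19.4 q6 1.39 tau [ -2.4 -54.2  26.7   7.6  -0.   -0. ]
t 23.1 pos [ 595.8 -185.4  163.1] F [ 0.3  3.3 -0.9] M [ 1.36 -0.33  0.01] w 19.4 q6 1.4 tau [ -2.3 -54.6  26.6   7.5  -0.2  -0. ]
t 23.5 pos [ 595.8 -188.4  163.1] F [ 1.7  4.1 -1.9] M [ 1.39 -0.5   0.06] w 19.2 q6 1.4 tau [ -2.4 -54.8  26.4   7.5  -0.4  -0. ]
```

```bash
python3 -m handwheel '{"gripper":[-1,-1,-1],"travel":[[0.001,-0.001,0],[0.002,-0.002,0],[0.002,-0.002,0]],"spin":[0,0,0]}' >/dev/null; python3 st.py; python3 -m handwheel '{"gripper":[-1,-1],"travel":[[0,-0.0015,0],[0,-0.0015,0]],"spin":[0,0]}' >/dev/null; python3 st.py; python3 -m handwheel '{"gripper":[-1,-1],"travel":[[0,-0.001,0],[0,-0.001,0]],"spin":[0,0]}' >/dev/null; python3 st.py
```

```text
t 23.8 pos [ 596.1 -189.3  162.9] F [-1.3  3.6 -0.1] M [1.49 0.62 0.02] w 19.3 q6 1.41 tau [ -2.  -54.2  27.6   7.7   0.6  -0. ]
t 24.0 pos [ 596.2 -190.   162.9] F [-2.3  3.7  0.8] M [1.45 0.8  0.02] w 19.5 q6 1.41 tau [ -1.9 -54.4  28.    7.7   0.9  -0. ]
t 24.2 pos [ 596.3 -190.4  162.9] F [-1.8  4.3  0.9] M [1.65 0.99 0.05] w 19.7 q6 1.41 tau [ -2.1 -54.4  28.2   7.9   1.1  -0. ]
```

```bash
python3 -m handwheel '{"gripper":[-1,-1],"travel":[[-0.0012,-0.001,0],[-0.0012,-0.001,0]],"spin":[0,0]}' >/dev/null; python3 st.py; python3 -m handwheel '{"gripper":[-1,-1],"travel":[[0,-0.001,0],[0,-0.001,0]],"spin":[0,0]}' >/dev/null; python3 st.py; python3 -m handwheel '{"gripper":[-1,-1],"travel":[[0,-0.001,0],[0,-0.001,0]],"spin":[0,0]}' >/dev/null; python3 st.py
```

```text
t 24.4 pos [ 596.2 -190.6  163. ] F [-1.7  5.6 -0.4] M [2.3  0.51 0.02] w 19.3 q6 1.41 tau [ -3.3 -54.6  27.7   8.4   0.6  -0. ]
t 24.6 pos [ 596.2 -190.7  162.9] F [-1.5  8.1  0.4] M [3.   0.57 0.1 ] w 19.3 q6 1.41 tau [ -4.3 -54.3  27.6   8.9   0.7  -0. ]
t 24.8 pos [ 596.2 -190.8  162.9] F [-1.3  9.2 -0.2] M [3.66 0.66 0.07] w 19.3 q6 1.41 tau [ -5.3 -54.1  27.5   9.5   0.7  -0. ]
```

```bash
python3 -m handwheel '{"gripper":[-1,-1,-1,-1],"travel":[[0,0.001,0],[-0.0005,0.002,-0.002],[-0.0005,0.002,-0.004],[-0.0005,0.002,-0.005]],"spin":[0,0,0,0]}' >/dev/null; python3 st.py;  python3 - <<'E'
from h import *
f=viewer.grab_frame("scene"); cv2.imwrite("pics/s7.png",cv2.resize(f["pixels"][200:340,100:280],None,fx=4,fy=4,interpolation=cv2.INTER_CUBIC))
E
```

```text
t 25.2 pos [ 596.6 -190.5  161.1] F [-0.6  5.7  2.3] M [2.49 0.32 0.08] w 19.2 q6 1.41 tau [ -3.7 -52.9  26.2   8.1   0.4  -0.1]
```

View pics/s7.png

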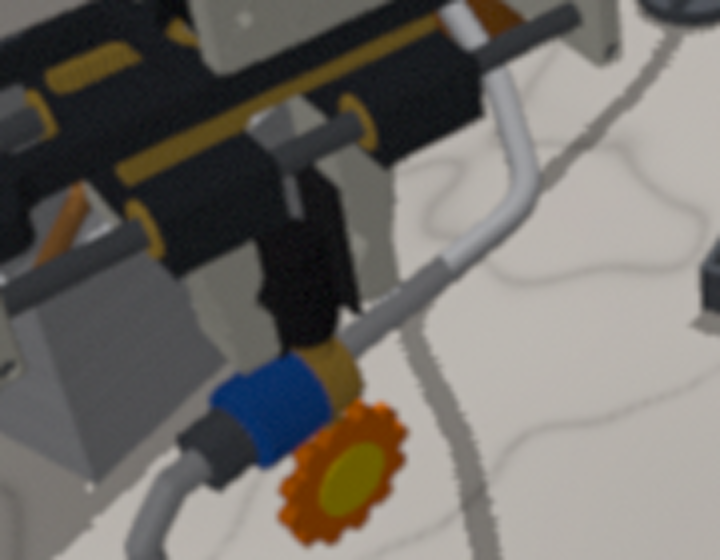

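The sleeve at (270,410) sits flush against the dark stop at (215,450), and the collar touches the sleeve. I'll relax the push and then release.

```bash
python3 -m handwheel '{"gripper":[-1,-1,-1],"travel":[[0,0.0008,0.0006],[0,0.0016,0.0006],[0,0.0016,0.0006]],"spin":[0,0,0]}' >/dev/null; python3 st.py; python3 -m handwheel '{"gripper":[-1,-1],"travel":[[0,0.0008,0],[0,0.0008,0]],"spin":[0,0]}' >/dev/null; python3 st.py
```

```text
t 25.55 pos [ 596.5 -190.3  161.2] F [ 0.6  2.8 -0.3] M [ 1.18 -0.39  0.02] w 19.4 q6 1.41 tau [ -2.  -54.1  26.    7.1  -0.3  -0. ]
t 25.75 pos [ 595.9 -190.1  160.9] F [ 1.4  0.9 -0.8] M [ 0.21 -0.14 -0.  ] w 19.3 q6 1.41 tau [ -0.4 -54.7  26.6   6.5  -0.   -0. ]
```

```bash
python3 -m handwheel '{"gripper":[-0.5,-0.45,-0.4,-0.3,-0.2,-0.1,0,0,0,0],"travel":[[0,0,0],[0,0,0],[0,0,0],[0,0,0],[0,0,0],[0,0,0],[0,0,0],[0,0,0],[0,0,0],[0,0,0]],"spin":[0,0,0,0,0,0,0,0,0,0]}'; python3 - <<'E'
from h import *
f=viewer.grab_frame("scene"); cv2.imwrite("pics/s8.png",cv2.resize(f["pixels"][200:340,100:280],None,fx=4,fy=4,interpolation=cv2.INTER_CUBIC))
f=viewer.grab_frame("wrist"); cv2.imwrite("pics/w8.png",f["pixels"])
E
```

```text
t: 26.75
eef_pos: [0.5958, -0.1897, 0.1609]
ee_rot: [3.036, 1.571, 1.305]
force: [0.0, -0.3, -0.7]
width: 0.0436
```

View pics/s8.png

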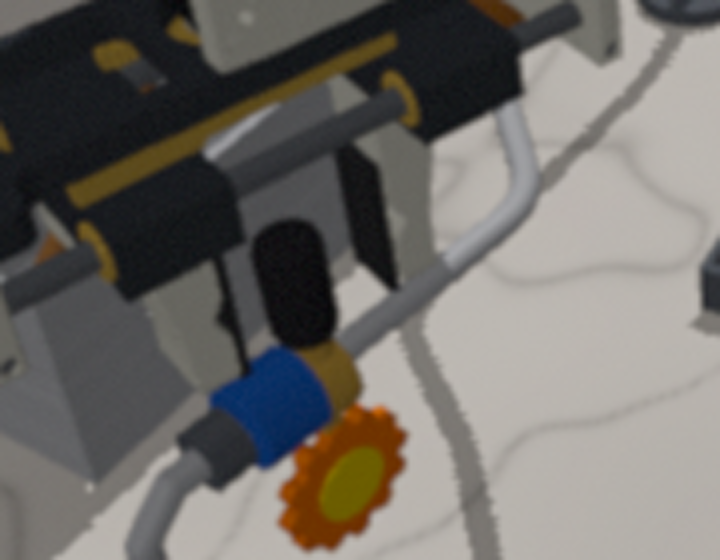

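View pics/w8.png

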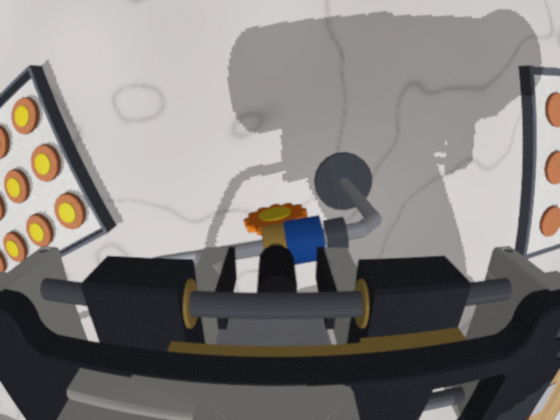

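The marker hangs free with its collar against the sleeve, and the fingers are clear on both sides of the knob. I'll withdraw straight up.

```bash
python3 -m handwheel '{"gripper":[0,0,0,0,0,0,0,0],"travel":[[0,0,0.02],[0,0,0.06],[0,0,0.12],[0,0,0.18],[0,0,0.24],[-0.1,0,0.24],[-0.2,0,0.24],[-0.2,0,0.24]],"spin":[0,0,0,0,0,0,0,0]}'; python3 - <<'E'
from h import *
f=viewer.grab_frame("scene"); cv2.imwrite("pics/s9.png",f["pixels"]); cv2.imwrite("pics/s9z.png",cv2.resize(f["pixels"][200:340,100:280],None,fx=4,fy=4,interpolation=cv2.INTER_CUBIC))
f=viewer.grab_frame("top"); cv2.imwrite("pics/t9.png",f["pixels"])
for c in ("tray","jar","tub"): print(c,spotter.tip_of("top",c)[:1])
E
python3 st.py
```

```text
t: 27.65
eef_pos: [0.4906, -0.1897, 0.2824]
ee_rot: [2.637, 1.57, 0.904]
force: [1.5, -0.4, 1.3]
width: 0.0441
tray [{'at': [257.7, 158.5], 'conf': 0.77}]
jar [{'at': [271.2, 282.2], 'conf': 0.44}]
tub []
t 27.9 pos [ 496.7 -189.8  281.3] F [-0.3 -0.4 -0.3] M [-0.02 -0.02 -0.01] w 43.9 q6 1.41 tau [ -0.1 -38.7  29.3   6.9   0.1   0. ]
```

View pics/s9z.png

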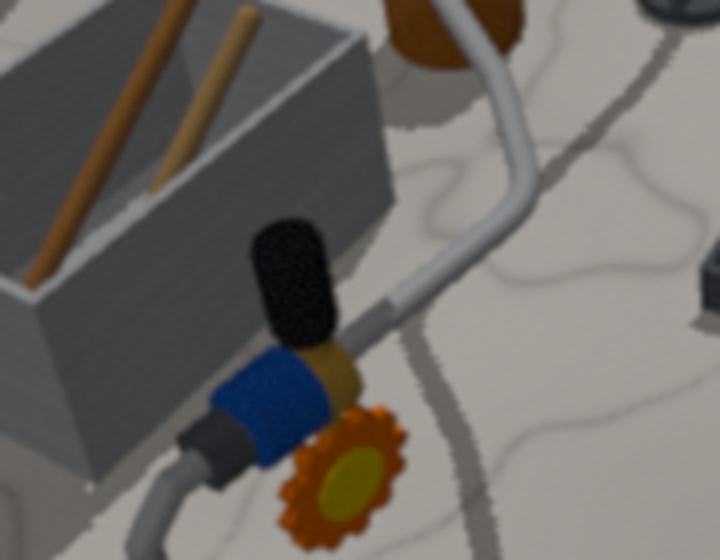

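View pics/t9.png

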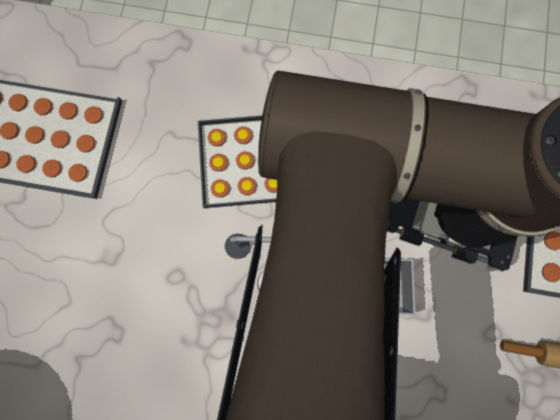

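```bash
python3 -c "
from station import arm
print(arm.job_done()); print(arm.get_state()['t'])"
```

```text
the job is handed in; nothing more can be done
None
the job is handed in; nothing more can be done
```

The job is handed in at about 28 s of the 67 s allowed: the marker is round both corners, the sleeve is home, and the marker hangs against it.

**Rod course:** I mapped it from the scene, top and wrist views, then corrected it by small sideways feels. The felt centre lay 1–2 mm from my top-view estimate.

**Slide:** I held the marker by its knob, lifted just clear of the rod, and turned it with the rod round the first bend, the kink and the second bend. Readings between moves stayed near zero. The only firm contacts were two deliberate side feels of about 5 N.

**Push:** The collar met the sleeve at y ≈ −178.5 mm and it slid at about 4 N. It stalled at y ≈ −190.7 mm, about 12 mm on, with the force rising to 9 N. I then relaxed the push to nearly zero and let go.

**Last checks:**
- The close-up scene view shows the sleeve flush with its stop, the collar against the sleeve and the marker hanging upright.
- The gripper stands clear with forces near zero.
- The tray and jar are where they started, though the jar was found with low confidence (0.44).
- The network could not find the tub in the last top view because the arm hid it. In the scene pictures it looked unmoved, and nothing touched it.

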